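# Pack the trimming-tool caddy

## Robot

A 6-joint arm with a two-finger parallel gripper is mounted at the origin on a cart in front of the work surface, level with it; the furniture and walls round the work are solid. World frame = base frame: x ahead of the robot, y to its left, z up, the work surface at z = 0. Lengths are in m, angles in rad, forces in N, time in s.
With the tool pointing down it reaches from about 0.25 to 0.8 m from the base axis. Payload 8.5 kg.
Tool frame: the origin (TCP) lies on the centre line of the jaws, within the pads' length; the fingertips stand 25 mm ahead of it and the grasp point (between the pads) lies 6 mm ahead of it; z points along the fingers, y is the line along which they close (so a half turn about z gives the same grasp; the last joint's range is limited). The gripper opens to 85 mm and grips with 20 to 120 N. Pads are 22 mm wide; open, the fingers measure 114 mm over their backs; the gripper's body (76 mm by 85 mm) begins 54 mm behind the grasp point. The pads swing forward as they close: fully open they stand 13 mm farther back than shut.
Start: joints at [-1.204, 0.238, -0.013, 1.319, 0, 1.571], TCP at [0.188, -0.49, 0.256] pointing down, gripper open.
Joint ranges: [-2.66, 2.66], [-1.03, 1.9], [-1.14, 1.46], [-1.82, 2.27], [-1.45, 1.34], [-3.14, 3.14]. Speed limits (rad/s): [2.22, 2.22, 2.79, 3.14, 3.14, 3.14].

## Interface

Orientations are given as a unit quaternion [x, y, z, w].
In Python, from bench import arm gives the robot as it stands. The module is installed in compiled form; this text tells all that it offers.
- The arm moves only by the tool send_rows, never from a script. Its argument "motion" is a list that holds one entry, the list of rows, each a list of 7 numbers: the shift along the world's x, y, z in shares of 800 mm (1.0 is 800 mm), then the turn, a rotation vector about the world's x, y, z in normalised numbers (1 is pi rad), then the finger opening in mm, from 0 to 85.4. In form: [[[dx, dy, dz, ax, ay, az, hand], ...]]. A call has 1 to 20 rows; each row is the pose to reach, as a shift and turn from the pose commanded when the call began; what a row does not reach only later rows make up. A row lasts 1/8 s, in which the tool goes at most 62.5 mm and 10.7 degrees, less where a joint would pass 70% of its speed; a pose out of reach is approached as far as the arm can. A shift or turn number past 1, either way, is cut back to 1. A call with a gripper value outside its range is refused whole. The fingers move at their own pace and stop on an object; "newtons" is the grip in N (left out, the last holds). Time passes only in rows, so rows that repeat a pose let the fingers close. It gives the time, the measured TCP pose, the force, the opening and the grip force at its end, in the units of the state.
- arm.get_state(): the state, without advancing time (a new reading comes with each control period).
- arm.read_camera(name): name is "scene" or "top" or "wrist"; returns the picture (384x512x3 uint8, red, green, blue); there is no depth.
- arm.camera_params(name): a dict with "intrinsics" (3x3 intrinsics, pixels), "k1" (the pictures are not rectified: a ray, as slopes to the right and down, at radius r is drawn at 1 + k1 r^2 times it, then the intrinsics apply), "T" (4x4, takes a point from camera to world coordinates). Camera axes: x right, y down, z forward; pixel columns grow to the right and rows downward; lengths in m; the calibration is good to about 2 mm. A picture is of the moment at which its call begins: read the wrist's pose just before it. camera_params takes no time and is no camera call; for the wrist camera it gives the pose at the moment of the call.
- arm.sign_off(): hands the job in; it is judged then, once.
The state is a dict: "clock": time; "q": joint angles; "qd": joint speeds; "joint_efforts": joint torques, N m; "eef_pos": TCP position; "tool_rot": TCP orientation; "wrist_force": force on the tool from outside, world axes, zero at the start; "ft_torque": the same for the moment, N m; "finger_gap": finger opening in m; "grip_force": force on a finger pad.
Only numpy, scipy, OpenCV 4.12 (cv2) and the standard library are available. Lean on these libraries where they do the work, as an engineer would, in place of code of your own. Each camera call takes 0.05 s, during which the arm holds its last target. There are 200 camera calls.

## Task

Pack the trimming kit into the wooden caddy: first lay the wooden rib flat on the caddy's floor between the two notched rests, then lay the three wire-loop tools over it, each with its handle down in its notch of both rests and its loop hanging free in the roomy end of the caddy. Seen with the loops pointing away from you, the loops go from the narrowest at the left, through the middle one, to the widest at the right. The needle tool, the brush and the rubber kidney do not belong to this kit: leave them lying where they are.

Things in the scene. Friction and masses are not known exactly. Their poses are not given: they have to be found in the camera images.
- caddy: fixed open beech tray 244x206 mm, walls 8 thick, 48 high. Origin: centre of underside; floor at z=9 mm. Two rests (boards 8 thick, along y) centred at x=-78 and +34: 104 mm of floor between them, middle x=-22; roomy end +x, away from robot (+-15 deg). Notches in each rest at y=+56, 0, -56: 16 wide, bottom z=25, flared from z=33 to a 32 mm mouth at the top, z=41. y=+56 is the left one
- loop_wide: trimming tool, dark wooden handle, widest wire loop (36 mm); 189 mm long. Origin: underside, middle of length and width; loop at -y end, z up. Handle 12 mm thick, y=-30 to +95; collar to y=-44, then loop. Belongs at caddy x=+4 mm (-5 to +14 seats), y=-56, z=25, its -y along caddy +x. Starts on the table, loop away from the robot
- loop_medium: trimming tool, pale wooden handle, middle-sized wire loop (26 mm); 161 mm long. Origin: underside, middle of length and width; loop at -y end, z up. Handle 12 mm thick, y=-35 to +80; collar to y=-49, then loop. Belongs at caddy x=-6 mm (-14 to +2 seats), y=0, z=25, its -y along caddy +x. Starts on the table, loop away from the robot
- loop_narrow: trimming tool, red-painted handle, narrowest wire loop (21 mm); 186 mm long. Origin: underside, middle of length and width; loop at -y end, z up. Handle 12 mm thick, y=-42 to +93; collar to y=-56, then loop. Belongs at caddy x=-3 mm (-14 to +12 seats), y=+56, z=25, its -y along caddy +x. Starts on the table, loop away from the robot
- rib: pale wooden throwing rib, flat pointed oval 50x110x8 mm. Origin: centre of underside; long axis y, z up. Starts flat on a round white plaster bat (18 mm thick, 224 across), beside the kidney. Grip it over its 50 mm width, from above. In the caddy its length goes across, along caddy y (110 mm does not fit the other way), middle at caddy x=-22, y=0
- kidney: look-alike of the rib, stays on the plaster bat: red rubber kidney, flat oval 38x90x5 mm. Origin: centre of underside; long axis y
- needle: look-alike of the loop tools, stays: needle tool, pale wooden handle 10 mm thick, 155 mm long, bare needle and no loop at its -y end. Origin: underside, middle of length; long axis y
- brush: look-alike, stays: paint brush with black handle, 202 mm long, 13 mm thick, lying beyond the tools. Origin: underside, middle of length; long axis y
There are look-alikes about, which are no part of the job. Several things have the shape of the rib; the one meant has the colours described above.

How it is judged:
On the way:
1. the rib lies released, flat on the caddy's floor between the rests, before any loop tool is in the caddy (x of rib in the frame of caddy between -0.052 and 0.008 m and y of rib in the frame of caddy between -0.042 and 0.042 m and z of rib in the frame of caddy between 0.004 and 0.014 m and angle between rib's own z axis and vertical below 0.1 rad and contact force between the fingers and rib below 0.1 N and horizontal distance between each of loop_narrow, loop_medium, loop_wide and caddy above 0.12 m), for 0.2 s.
At the end, for the whole second after the job is handed in: Rib flat on the floor between the rests; each loop tool seated level (0.03 rad) in both rests, in its own notch (10 mm), loop at the roomy end, handle or collar on both rests; all released and at rest; needle tool, brush and kidney within 20 mm of where they lay (x of rib in the frame of caddy between -0.052 and 0.008 m and y of rib in the frame of caddy between -0.042 and 0.042 m and z of rib in the frame of caddy between 0.004 and 0.014 m and angle between rib's own z axis and vertical below 0.1 rad and x of loop_narrow in the frame of caddy between -0.022 and 0.016 m and y of loop_narrow in the frame of caddy between 0.046 and 0.066 m and z of loop_narrow in the frame of caddy between 0.019 and 0.031 m and angle between each of loop_narrow, loop_medium, loop_wide's own z axis and vertical below 0.03 rad and angle between the y axis of each of loop_narrow, loop_medium, loop_wide and the x axis of caddy, either way round below 0.1 rad and x of loop_medium in the frame of caddy between -0.018 and 0.006 m and y of loop_medium in the frame of caddy between -0.01 and 0.01 m and z of loop_medium in the frame of caddy between 0.019 and 0.031 m and x of loop_wide in the frame of caddy between -0.012 and 0.02 m and y of loop_wide in the frame of caddy between -0.066 and -0.046 m and z of loop_wide in the frame of caddy between 0.019 and 0.031 m and linear speed of each of rib, loop_narrow, loop_medium, loop_wide below 0.02 m/s and contact force between the fingers and rib below 0.1 N and contact force between the fingers and loop_narrow below 0.1 N and contact force between the fingers and loop_medium below 0.1 N and contact force between the fingers and loop_wide below 0.1 N and distance of each of kidney, needle, brush from where it was at the start of the episode below 0.02 m); the robot touches nothing.
It fails at once if the rubber kidney is moved more than 20 mm (distance of kidney from where it was at the start of the episode above 0.02 m).
It fails at once if the needle tool is moved more than 20 mm (distance of needle from where it was at the start of the episode above 0.02 m).
It fails at once if the brush is moved more than 20 mm (distance of brush from where it was at the start of the episode above 0.02 m).
It also fails if it takes over 99 s, if anything falls off the work surface, if the arm or the gripper's body presses on something with over 40 N, if the wrist force passes 120 N, or if a joint passes its speed limit or range.

## Working session

There is one attempt and no reset: what is moved stays moved. The work goes in short steps, Python scripts to look and compute and a tool call to move; the robot and the scene stay as the last step left them, time stands still between calls to the robot, and variables do not carry over. Pictures are saved under pics/ and viewed, at most 14 in all, crops included, and the job is handed in when it is done.

Besides the shell and the picture viewer there is one more tool, called after "Call:" by a JSON object that holds its "fn" and its "kwargs". send_rows: Moves the arm, as the interface text tells. Its arguments: {"type":"object","properties":{"motion":{"type":"array"},"newtons":{"type":"number"}},"required":["motion"]}

```bash
mkdir -p pics
cat > h.py <<'E'
import numpy as np, cv2
from bench import arm
def snap(cam,name,scale=1.5,crop=None):
    P=arm.camera_params(cam); im=arm.read_camera(cam)
    np.savez('pics/'+name+'.npz',im=im,K=P['intrinsics'],k1=P['k1'],T=P['T'])
    b=im[:,:,::-1]
    if crop: b=b[crop[1]:crop[3],crop[0]:crop[2]]
    cv2.imwrite('pics/'+name+'.png',cv2.resize(b,None,fx=scale,fy=scale,interpolation=cv2.INTER_CUBIC))
def pix2w(name,uv,z):
    d=np.load('pics/'+name+'.npz'); K=np.array(d['K']);k1=float(d['k1']);T=d['T']
    out=[]
    for u,v in np.atleast_2d(uv):
        p=np.linalg.solve(K,[u,v,1.])[:2]; s=p.copy()
        for _ in range(50): s=p/(1+k1*(s@s))
        r=T[:3,:3]@np.r_[s,1]; o=T[:3,3]
        out.append(o+r*(z-o[2])/r[2])
    return np.array(out)
def w2pix(name,X):
    d=np.load('pics/'+name+'.npz'); K=np.array(d['K']);k1=float(d['k1']);T=np.linalg.inv(d['T'])
    c=T[:3,:3]@np.asarray(X)+T[:3,3]; s=c[:2]/c[2]; s=s*(1+k1*(s@s))
    return (K@np.r_[s,1])[:2]
E
python3 - <<'E'
from h import *
snap('top','top0'); snap('scene','sc0')
s=arm.get_state(); print(s)
for c in('top','wrist'): print(arm.camera_params(c))
E
```

```text
{'clock': 0.1, 'q': array([-1.20397614e+00,  2.38703305e-01, -1.41521568e-02,  1.31923334e+00,
       -8.76326520e-06,  1.57080987e+00]), 'qd': array([-6.27421187e-04, -1.19584731e-03,  1.53079291e-03,  1.50902345e-04,
       -7.37826378e-05, -1.01662434e-03]), 'joint_efforts': array([-9.73059614e-04, -5.39720464e+01,  3.46998632e+01,  1.34597553e-02,
       -9.34388891e-05, -1.01059973e-05]), 'eef_pos': array([ 0.18816357, -0.48974903,  0.25575801]), 'tool_rot': array([ 9.83228496e-01,  1.82376828e-01, -1.22175813e-04, -6.34600121e-04]), 'wrist_force': array([ 0.12909339, -0.36730813,  0.37281422]), 'ft_torque': array([ 0.06395421, -0.07814425, -0.01994666]), 'grip_force': 0.0, 'finger_gap': 0.08571812648095832}
{'intrinsics': array([[470.1157835 ,   0.        , 257.98081485],
       [  0.        , 470.1157835 , 196.12503188],
       [  0.        ,   0.        ,   1.        ]]), 'k1': -0.18289815413060273, 'T': array([[ 0.0232069 , -0.9868675 ,  0.15985611,  0.39525538],
       [-0.99970877, -0.02184917,  0.01024613, -0.11257998],
       [-0.00661885, -0.16004734, -0.98708715,  1.49458334],
       [ 0.        ,  0.        ,  0.        ,  1.        ]])}
{'intrinsics': array([[338.20075723,   0.        , 258.05169051],
       [  0.        , 338.20075723, 191.51859985],
       [  0.        ,   0.        ,   1.        ]]), 'k1': -0.06485889390751554, 'T': array([[ 0.35837785, -0.9006382 , -0.24579696,  0.25026357],
       [-0.93357598, -0.34604366, -0.09321846, -0.46464366],
       [-0.00110037,  0.26287757, -0.96482857,  0.37492844],
       [ 0.        ,  0.        ,  0.        ,  1.        ]])}
```

View pics/top0.png

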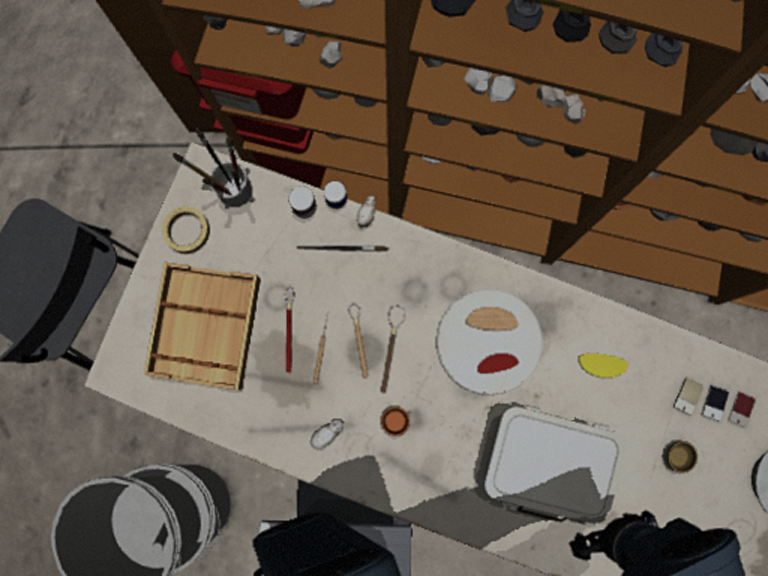

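View pics/sc0.png

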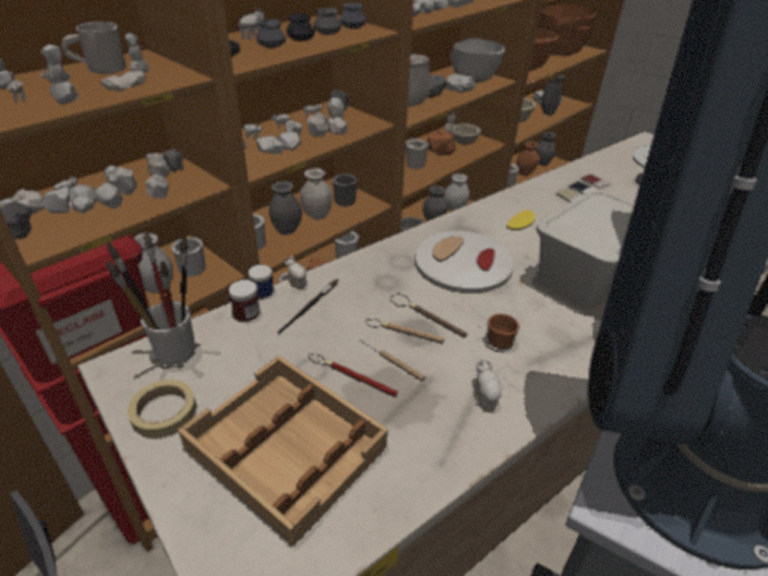

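The top view shows the caddy at (205,325), the red tool at (289,340), the needle at (320,350), the pale tool at (359,340) and the dark tool at (392,345). The brush is at (343,248), and the bat carries the pale rib at (492,319) and the kidney at (498,363).

Run:
```python
from h import *
d=np.load('pics/top0.npz'); b=d['im'][165:270,90:365,::-1]
cv2.imwrite('pics/top0c.png',cv2.resize(b,None,fx=2.9,fy=2.9,interpolation=cv2.INTER_CUBIC))
f=lambda n,pts,z:print(n,np.round(pix2w('top0',np.array(pts)/1.5,z),3).tolist())
f('rib',[(492,319)],.026);f('kid',[(498,363)],.023)
f('bat',[(489,342)],.018)
f('red ends',[(289,287),(290,372)],.006);f('needle',[(326,310),(316,383)],.005);f('pale',[(353,305),(365,377)],.006);f('dark',[(398,306),(385,391)],.006);f('brush',[(298,247),(388,249)],.006)
f('caddy outer top',[(167,264),(258,275),(241,389),(149,376)],.048)
f('bowl',[(395,420)],.03);f('box',[(500,405),(615,435),(600,520),(480,500)],.1)
```

```text
rib [[0.585, -0.32, 0.026]]
kid [[0.493, -0.333, 0.023]]
bat [[0.537, -0.314, 0.018]]
red ends [[0.647, 0.114, 0.006], [0.465, 0.104, 0.006]]
needle [[0.599, 0.032, 0.005], [0.444, 0.048, 0.005]]
pale [[0.611, -0.025, 0.006], [0.459, -0.055, 0.006]]
dark [[0.611, -0.121, 0.006], [0.43, -0.098, 0.006]]
brush [[0.736, 0.098, 0.006], [0.735, -0.097, 0.006]]
caddy outer top [[0.684, 0.374, 0.048], [0.664, 0.175, 0.048], [0.425, 0.198, 0.048], [0.445, 0.397, 0.048]]
bowl [[0.371, -0.12, 0.03]]
box [[0.405, -0.326, 0.1], [0.347, -0.558, 0.1], [0.179, -0.529, 0.1], [0.219, -0.289, 0.1]]
```

View pics/top0c.png

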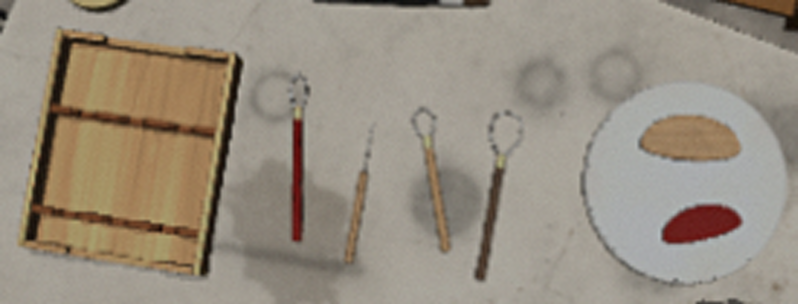

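The manual's scale: shifts go in shares of 800 mm and turns go in shares of pi rad. Converting my numbers, 390 mm / 800 = 0.4875, 200 mm / 800 = 0.25, 1.07 rad / 3.1416 = 0.3406.

Call:
{"fn": "send_rows", "kwargs": {"motion": [[[0.25, 0.1063, 0, 0, 0, 0.1751, 85], [0.4875, 0.2063, 0, 0, 0, 0.3406, 85], [0.4875, 0.2063, 0, 0, 0, 0.3406, 85], [0.4875, 0.2063, 0, 0, 0, 0.3406, 85], [0.4875, 0.2063, 0, 0, 0, 0.3406, 85], [0.4875, 0.2063, 0, 0, 0, 0.3406, 85], [0.4875, 0.2063, 0, 0, 0, 0.3406, 85], [0.4875, 0.2063, 0, 0, 0, 0.3406, 85], [0.4875, 0.2063, 0, 0, 0, 0.3406, 85], [0.4875, 0.2063, 0, 0, 0, 0.3406, 85]]], "newtons": 40}}

```text
clock: 1.35
eef_pos: [0.5772, -0.3257, 0.2564]
tool_rot: [0.753, 0.658, -0.0, -0.0]
wrist_force: [0.6, -0.3, 0.4]
finger_gap: 0.0851
grip_force: 0.0
```

Run:
```python
from h import *
s=arm.get_state(); print(s['q'],s['eef_pos'],s['tool_rot'],s['clock'])
snap('wrist','w1')
```

```text
[-5.13597183e-01  4.84636712e-01  3.59729495e-01  1.44626565e+00
 -2.17541848e-04  1.19254178e+00] [ 0.57720772 -0.32566803  0.25643047] [ 7.53302638e-01  6.57673998e-01 -1.65254782e-04 -1.41304298e-04] 1.35
```

View pics/w1.png

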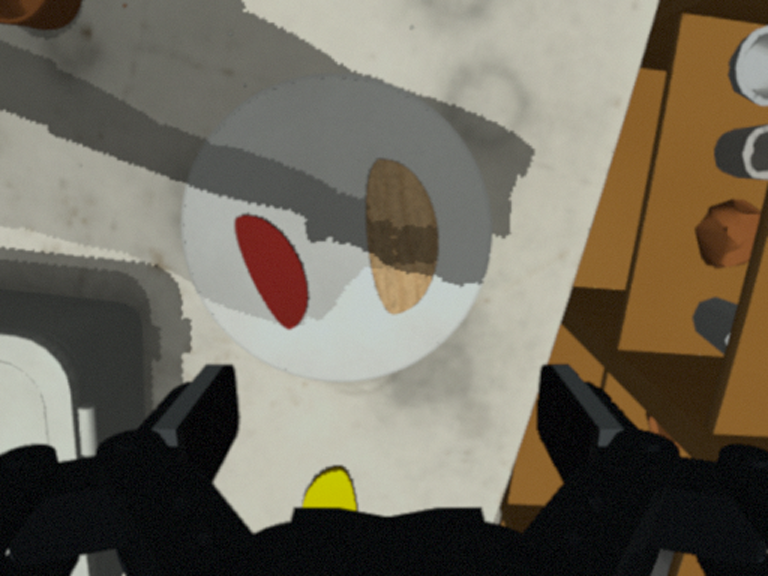

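The rib is at about (402,237), with tips at (383,159) and (399,314). The kidney is at (272,271).

Run:
```python
from h import *
f=lambda n,pts,z:print(n,np.round(pix2w('w1',np.array(pts)/1.5,z),4).tolist())
f('rib tips, L,R edges',[(383,158),(398,315),(366,205),(439,237),(371,270)],.026)
f('kid',[(242,215),(292,329),(272,271)],.023)
f('bat l r',[(182,225),(491,225),(340,75),(340,381)],.018)
```

```text
rib tips, L,R edges [[0.5827, -0.2635, 0.026], [0.5783, -0.3746, 0.026], [0.5669, -0.293, 0.026], [0.614, -0.3218, 0.026], [0.5637, -0.3388, 0.026]]
kid [[0.4799, -0.2882, 0.023], [0.4992, -0.3759, 0.023], [0.4931, -0.3306, 0.023]]
bat l r [[0.4339, -0.2895, 0.018], [0.6523, -0.3196, 0.018], [0.5618, -0.2063, 0.018], [0.5269, -0.4244, 0.018]]
```

Scaled: -213 mm / 800 = -0.2663, -205 mm / 800 = -0.2563, 0.07 rad / 3.1416 = 0.0223.

Call:
{"fn": "send_rows", "kwargs": {"motion": [[[0.0075, 0.005, -0.075, 0, 0, 0.0223, 64], [0.015, 0.0088, -0.15, 0, 0, 0.0223, 64], [0.015, 0.0088, -0.2125, 0, 0, 0.0223, 64], [0.015, 0.0088, -0.2438, 0, 0, 0.0223, 64], [0.015, 0.0088, -0.2563, 0, 0, 0.0223, 64], [0.015, 0.0088, -0.2663, 0, 0, 0.0223, 64], [0.015, 0.0088, -0.2663, 0, 0, 0.0223, 64], [0.015, 0.0088, -0.2663, 0, 0, 0.0223, 64]]]}}

```text
clock: 2.4
eef_pos: [0.5908, -0.3184, 0.0444]
tool_rot: [0.729, 0.684, 0.0, 0.001]
wrist_force: [0.2, 0.8, 0.3]
finger_gap: 0.0641
grip_force: 0.0
```

Run:
```python
from h import *
s=arm.get_state(); print(s['eef_pos'],s['wrist_force'],s['finger_gap'])
snap('wrist','w2')
```

```text
[ 0.59078785 -0.31842262  0.04443016] [0.17902951 0.79095246 0.25091502] 0.06411760241092561
```

View pics/w2.png

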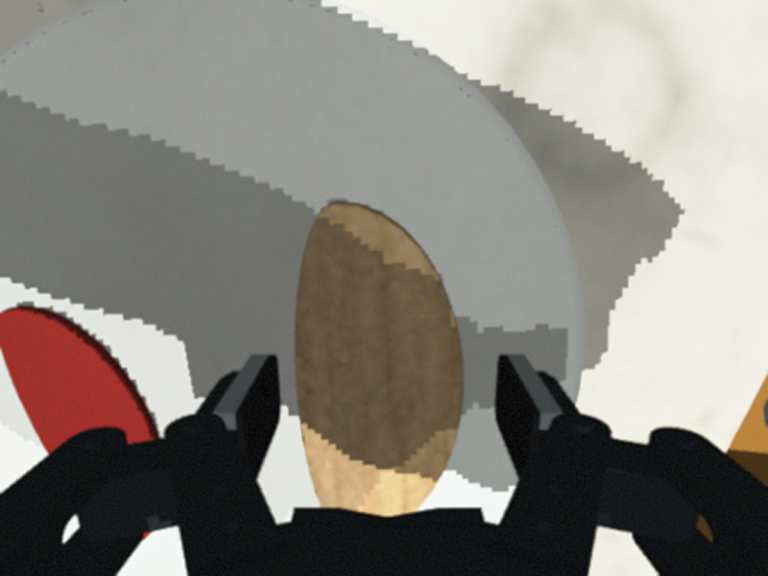

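The rib sits centred between the fingers, with rib edges at 297 and 463 and finger faces at 279 and 497. I'll lower slightly and close.

Call:
{"fn": "send_rows", "kwargs": {"motion": [[[0, 0, -0.0025, 0, 0, 0, 64], [0, 0, -0.005, 0, 0, 0, 60], [0, 0, -0.005, 0, 0, 0, 45], [0, 0, -0.005, 0, 0, 0, 40], [0, 0, -0.005, 0, 0, 0, 40], [0, 0, -0.005, 0, 0, 0, 40]]], "newtons": 40}}

```text
clock: 3.2
eef_pos: [0.5909, -0.3184, 0.0406]
tool_rot: [0.729, 0.684, 0.0, 0.001]
wrist_force: [0.1, -0.8, 8.7]
finger_gap: 0.0479
grip_force: 45.8
```

Scaled: 606 mm / 800 = 0.7575, 590 mm / 800 = 0.7375, -0.03 rad / 3.1416 = -0.0095.

Call:
{"fn": "send_rows", "kwargs": {"motion": [[[0, 0, 0.0375, 0, 0, 0, 40], [0, 0, 0.1, 0, 0, 0, 40], [0, 0, 0.175, 0, 0, 0, 40], [-0.0125, 0.075, 0.25, 0, 0, 0, 40], [-0.025, 0.15, 0.275, 0, 0, 0, 40], [-0.025, 0.225, 0.275, 0, 0, -0.0095, 40], [-0.0375, 0.3, 0.275, 0, 0, -0.0095, 40], [-0.0375, 0.375, 0.275, 0, 0, -0.0095, 40], [-0.05, 0.45, 0.275, 0, 0, -0.0095, 40], [-0.0625, 0.525, 0.275, 0, 0, -0.0095, 40], [-0.0688, 0.6, 0.275, 0, 0, -0.0095, 40], [-0.075, 0.675, 0.275, 0, 0, -0.0095, 40], [-0.075, 0.7375, 0.275, 0, 0, -0.0095, 40], [-0.075, 0.7575, 0.275, 0, 0, -0.0095, 40], [-0.075, 0.7575, 0.275, 0, 0, -0.0095, 40], [-0.075, 0.7575, 0.275, 0, 0, -0.0095, 40], [-0.075, 0.7575, 0.275, 0, 0, -0.0095, 40]]]}}

```text
clock: 5.32
eef_pos: [0.5305, 0.2865, 0.2595]
tool_rot: [0.74, 0.672, -0.0, 0.0]
wrist_force: [0.4, 0.4, 0.8]
finger_gap: 0.0477
grip_force: 41.8
```

Run:
```python
from h import *
s=arm.get_state(); print(s['eef_pos'],s['tool_rot'],s['q'],s['finger_gap'])
snap('wrist','w3')
```

```text
[0.53053311 0.28646411 0.25953316] [ 7.40182277e-01  6.72406270e-01 -1.34541576e-05  6.44775802e-05] [ 4.95160105e-01  3.73477803e-01  1.89488517e-01  1.38680222e+00
 -1.31644512e-04  2.16184291e+00] 0.04766213686075254
```

View pics/w3.png

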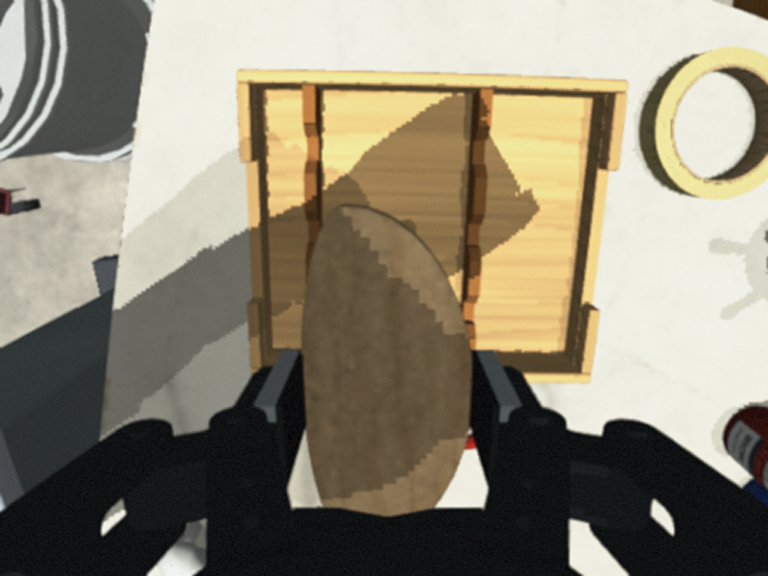

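The caddy's rim corners are at (238,69), (627,80) and (589,382). The rests show at x≈312 and x≈480.

```bash
cat >> h.py <<'E'
def fit(A,B):
    A=np.array(A);B=np.array(B);a=A.mean(0);b=B.mean(0);p=(A-a)@[1,1j];q=(B-b)@[1,1j]
    th=np.angle((q*p.conj()).sum());R=np.array([[np.cos(th),-np.sin(th)],[np.sin(th),np.cos(th)]])
    t=b-R@a; return th,t,np.abs((A@R.T+t-B)).max(0)
def ty(q): return 2*np.arctan2(q[1],q[0])-np.pi/2
E
python3 - <<'E'
from h import *
W=pix2w('w3',np.array([(238,69),(627,80),(589,382)])/1.5,.048)[:,:2]
print(W.round(4),np.linalg.norm(np.diff(W,axis=0),axis=1))
print(fit([(-.122,.103),(.122,.103),(.122,-.103)],W))
W2=pix2w('top0',np.array([(167,264),(258,275),(241,389),(149,376)])/1.5,.048)[:,:2]
print(fit([(.122,.103),(.122,-.103),(-.122,-.103),(-.122,.103)],W2))
# rest tops outlines: near wall bottoms
th,t,_=fit([(-.122,.103),(.122,.103),(.122,-.103)],W)
c,s=np.cos(th),np.sin(th);inv=lambda p:np.array([[c,s],[-s,c]])@(p-t)
for p in pix2w('w3',np.array([(305,90),(318,90),(475,90),(491,90)])/1.5,.041): print(inv(p[:2]).round(4))
print(t+np.array([[c,-s],[s,c]])@[-.022,0], ty(arm.get_state()['tool_rot']))
E
```

```text
[[0.4505 0.4115]
 [0.69   0.3831]
 [0.6667 0.1796]] [0.24118983 0.20482195]
(np.float64(-0.11779370124238395), array([0.55796548, 0.29540721]), array([0.00157367, 0.00082648]))
(np.float64(-0.0981387995073876), array([0.55472045, 0.28598446]), array([0.00187659, 0.00363904]))
[-0.0802  0.0914]
[-0.072   0.0915]
[0.027  0.0938]
[0.0371 0.0941]
[0.53611793 0.29799268] -0.09583835479865521
```

Scaled: -170 mm / 800 = -0.2125, -120 mm / 800 = -0.15, -0.01 rad / 3.1416 = -0.0032.

Call:
{"fn": "send_rows", "kwargs": {"motion": [[[0.005, 0.0075, -0.075, 0, 0, -0.0032, 40], [0.005, 0.0075, -0.15, 0, 0, -0.0032, 40], [0.005, 0.0075, -0.2125, 0, 0, -0.0032, 40], [0.005, 0.0075, -0.2125, 0, 0, -0.0032, 40]]]}}

```text
clock: 5.88
eef_pos: [0.5321, 0.2919, 0.0862]
tool_rot: [0.743, 0.669, -0.003, -0.001]
wrist_force: [-0.8, 0.0, 0.1]
finger_gap: 0.0474
grip_force: 41.8
```

Run:
```python
from h import *
s=arm.get_state(); print(s['eef_pos'],s['wrist_force'],s['finger_gap'])
snap('wrist','w4')
```

```text
[0.53214881 0.29188407 0.0862133 ] [-0.8249063   0.03924867  0.08659464] 0.04735489798621339
```

View pics/w4.png

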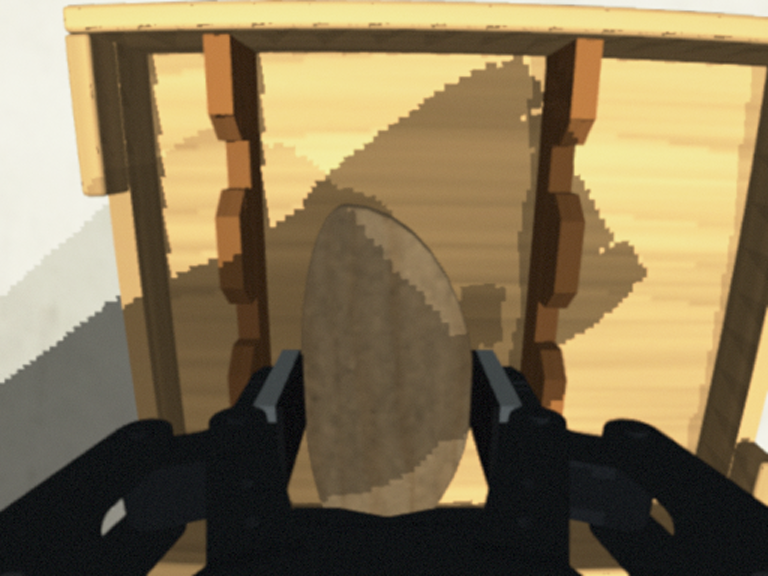

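The rests are clear in this view: the left top spans x=204–230 at row 35 and the right spans 577–603 at row 41. The rim's outer corner is at (66,7).

Run:
```python
from h import *
W=np.vstack([pix2w('w4',np.array([(204,35),(230,36),(577,40),(603,42)])/1.5,.041),pix2w('w4',np.array([(66,7)])/1.5,.048)])[:,:2]
A=[(-.082,.095),(-.074,.095),(.030,.095),(.038,.095),(-.122,.103)]
th,t,r=fit(A,W);print(W.round(4),th,t,r)
c,s=np.cos(th),np.sin(th)
print(t+np.array([[c,-s],[s,c]])@[-.022,0], ty(arm.get_state()['tool_rot']))
```

```text
[[0.4873 0.3992]
 [0.4952 0.3979]
 [0.5993 0.3859]
 [0.6073 0.3847]
 [0.4499 0.411 ]] -0.11656458838553455 [0.5582807  0.29489778] [0.00078119 0.00042135]
[0.53642999 0.2974564 ] -0.10490919934908849
```

Scaled: -55 mm / 800 = -0.0688, -54 mm / 800 = -0.0675, -0.01 rad / 3.1416 = -0.0032.

Call:
{"fn": "send_rows", "kwargs": {"motion": [[[0.0025, 0.0038, -0.0375, 0, 0, -0.0032, 40], [0.0025, 0.0038, -0.06, 0, 0, -0.0032, 40], [0.0025, 0.0038, -0.0675, 0, 0, -0.0032, 40], [0.0025, 0.0038, -0.0688, 0, 0, -0.0032, 40], [0.0025, 0.0038, -0.0688, 0, 0, -0.0032, 40]]]}}

```text
clock: 6.55
eef_pos: [0.5371, 0.2973, 0.0358]
tool_rot: [0.746, 0.666, 0.001, 0.0]
wrist_force: [-0.3, 0.9, -1.8]
finger_gap: 0.0473
grip_force: 41.8
```

Call:
{"fn": "send_rows", "kwargs": {"motion": [[[0, 0, -0.0025, 0, 0, 0, 40], [0, 0, -0.0038, 0, 0, 0, 40], [0, 0, -0.0038, 0, 0, 0, 40]]]}}

```text
clock: 6.92
eef_pos: [0.5364, 0.297, 0.0316]
tool_rot: [0.746, 0.666, 0.0, 0.0]
wrist_force: [-1.2, -0.5, 3.5]
finger_gap: 0.0475
grip_force: 43.8
```

Scaled: -297 mm / 800 = -0.3713, 250 mm / 800 = 0.3125, 1.69 rad / 3.1416 = 0.5379.

Call:
{"fn": "send_rows", "kwargs": {"motion": [[[0, 0, 0, 0, 0, 0, 58], [0, 0, 0, 0, 0, 0, 58], [0, 0, 0, 0, 0, 0, 58], [0, 0, 0.0375, 0, 0, 0, 58], [0, 0, 0.0875, 0, 0, 0, 58], [0, 0, 0.15, 0, 0, 0, 58], [0.0125, -0.05, 0.2125, 0, 0, 0.0573, 58], [0.0188, -0.1125, 0.2625, 0, 0, 0.1146, 58], [0.0313, -0.175, 0.2875, 0, 0, 0.1719, 58], [0.0438, -0.2375, 0.3125, 0, 0, 0.2292, 58], [0.05, -0.3, 0.3125, 0, 0, 0.2865, 58], [0.055, -0.3713, 0.3125, 0, 0, 0.3438, 58], [0.055, -0.3713, 0.3125, 0, 0, 0.4011, 58], [0.055, -0.3713, 0.3125, 0, 0, 0.4584, 58], [0.055, -0.3713, 0.3125, 0, 0, 0.5157, 58], [0.055, -0.3713, 0.3125, 0, 0, 0.5379, 58], [0.055, -0.3713, 0.3125, 0, 0, 0.5379, 58], [0.055, -0.3713, 0.3125, 0, 0, 0.5379, 58]]]}}

```text
clock: 9.18
eef_pos: [0.5802, -0.0, 0.2812]
tool_rot: [-0.002, 1.0, -0.0, -0.0]
wrist_force: [0.7, 0.1, -0.2]
finger_gap: 0.0582
grip_force: 0.0
```

Run:
```python
from h import *
s=arm.get_state(); print(s['eef_pos'],s['q'],ty(s['tool_rot']),s['finger_gap'])
snap('wrist','w5'); snap('top','top1')
```

```text
[ 5.80240383e-01 -1.46212037e-06  2.81237609e-01] [ 3.67793694e-05  3.28796785e-01  1.77502859e-01  1.41957905e+00
 -8.09190766e-05 -3.59333467e-03] 1.5744264439347324 0.05823298927259635
```

View pics/w5.png

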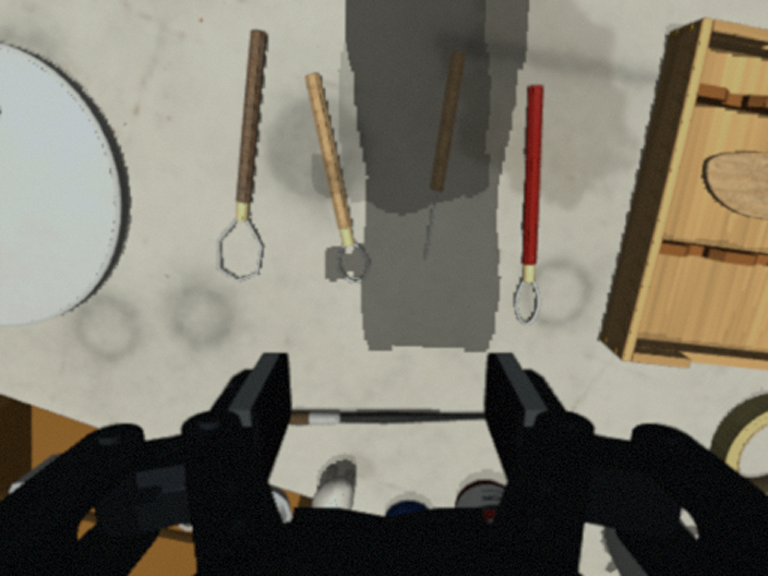

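All tools are visible here. The dark handle runs (259,31) to (244,204), the pale one (314,74) to (347,230), and the red one (535,86) to (530,265). The rib is in the caddy between the rests.

Run:
```python
from h import *
for n,pts,L in [('wide',[(259,31),(244,204),(239,280)],95),('med',[(314,74),(346,230),(355,281)],80),('nar',[(535,86),(530,265),(525,322)],93),('needle',[(457,53),(437,190),(426,260)],77)]:
    W=pix2w('w5',np.array(pts)/1.5,.009)[:,:2]; d=W[1]-W[0]; l=np.linalg.norm(d); u=d/l
    print(n,W.round(4).tolist(),'handle',l,'full',np.linalg.norm(W[2]-W[0]),'ang',np.arctan2(u[1],u[0]),'origin',(W[0]+u*L/1000).round(4))
```

```text
wide [[0.4306, -0.0909], [0.5544, -0.109], [0.615, -0.1172]] handle 0.12518384335314464 full 0.18625790672502446 ang -0.14516286393112446 origin [ 0.5246 -0.1047]
med [[0.4603, -0.0521], [0.5746, -0.0306], [0.6155, -0.0241]] handle 0.11632989375330471 full 0.1577492595475785 ang 0.18605248193295174 origin [ 0.5389 -0.0373]
nar [[0.4674, 0.1093], [0.6019, 0.115], [0.6497, 0.1146]] handle 0.13456798482183327 full 0.1823794677957938 ang 0.042261687282254864 origin [0.5604 0.1132]
needle [[0.4455, 0.0512], [0.5436, 0.0393], [0.5982, 0.0321]] handle 0.09880647638889394 full 0.15386707147808804 ang -0.1214990779542119 origin [0.522  0.0419]
```

Scaled: -252 mm / 800 = -0.315, -250 mm / 800 = -0.3125, 0.04 rad / 3.1416 = 0.0127.

Call:
{"fn": "send_rows", "kwargs": {"motion": [[[-0.0188, 0.0625, -0.0375, 0, 0, 0.0127, 45], [-0.0375, 0.1125, -0.0875, 0, 0, 0.0127, 40], [-0.05, 0.14, -0.15, 0, 0, 0.0127, 40], [-0.05, 0.14, -0.225, 0, 0, 0.0127, 40], [-0.05, 0.14, -0.2813, 0, 0, 0.0127, 40], [-0.05, 0.14, -0.3063, 0, 0, 0.0127, 40], [-0.05, 0.14, -0.3125, 0, 0, 0.0127, 40], [-0.05, 0.14, -0.315, 0, 0, 0.0127, 40], [-0.05, 0.14, -0.315, 0, 0, 0.0127, 40]]], "newtons": 40}}

```text
clock: 10.4
eef_pos: [0.541, 0.1121, 0.0302]
tool_rot: [-0.023, 1.0, 0.0, 0.001]
wrist_force: [-0.1, 0.2, -0.6]
finger_gap: 0.0398
grip_force: 0.0
```

Run:
```python
from h import *
s=arm.get_state(); print(s['eef_pos'],s['wrist_force'],ty(s['tool_rot']),s['finger_gap'])
snap('wrist','w6')
```

```text
[0.54096924 0.11209154 0.03021256] [-0.07609552  0.16048976 -0.55375263] 1.6158279732052554 0.03982003057809459
```

View pics/w6.png

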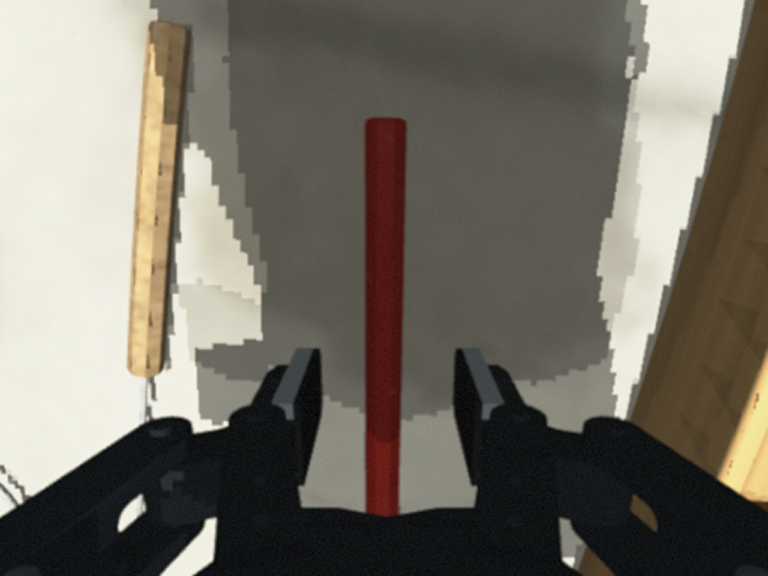

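The red handle is centred between the fingers (386 against 388). I'll close and lift.

Scaled: -2 mm / 800 = -0.0025, -1 mm / 800 = -0.0013.

Call:
{"fn": "send_rows", "kwargs": {"motion": [[[0, 0, -0.0013, 0, 0, 0, 25], [0, 0, -0.0025, 0, 0, 0, 8], [0, 0, -0.0025, 0, 0, 0, 5], [0, 0, -0.0025, 0, 0, 0, 5], [0, 0, -0.0025, 0, 0, 0, 5], [0, 0, -0.0025, 0, 0, 0, 5]]], "newtons": 40}}

```text
clock: 11.2
eef_pos: [0.5406, 0.112, 0.028]
tool_rot: [-0.023, 1.0, 0.0, 0.0]
wrist_force: [-2.4, -0.7, 6.3]
finger_gap: 0.0099
grip_force: 39.4
```

Scaled: 241 mm / 800 = 0.3013, 120 mm / 800 = 0.15, -0.16 rad / 3.1416 = -0.0509.

Call:
{"fn": "send_rows", "kwargs": {"motion": [[[0, 0, 0.05, 0, 0, 0, 5], [0, 0, 0.1125, 0, 0, 0, 5], [0, 0.0125, 0.1625, 0, 0, 0, 5], [0.0013, 0.075, 0.1875, 0, 0, -0.0159, 5], [0.0025, 0.15, 0.1875, 0, 0, -0.0318, 5], [0.0025, 0.225, 0.1875, 0, 0, -0.0509, 5], [0.0025, 0.2813, 0.1875, 0, 0, -0.0509, 5], [0.0025, 0.3013, 0.1875, 0, 0, -0.0509, 5], [0.0025, 0.3013, 0.15, 0, 0, -0.0509, 5], [0.0025, 0.3013, 0.1, 0, 0, -0.0509, 5], [0.0025, 0.3013, 0.075, 0, 0, -0.0509, 5], [0.0025, 0.3013, 0.075, 0, 0, -0.0509, 5]]]}}

```text
clock: 12.7
eef_pos: [0.5414, 0.3516, 0.0857]
tool_rot: [0.058, 0.998, -0.001, -0.001]
wrist_force: [0.3, 0.1, 0.1]
finger_gap: 0.0098
grip_force: 39.4
```

Run:
```python
from h import *
s=arm.get_state(); print(s['eef_pos'],s['wrist_force'],ty(s['tool_rot']),s['finger_gap'])
snap('wrist','w7')
```

```text
[0.54138794 0.35158449 0.08573919] [0.29171214 0.13223654 0.08602611] 1.4553529420475049 0.009830354409528714
```

View pics/w7.png

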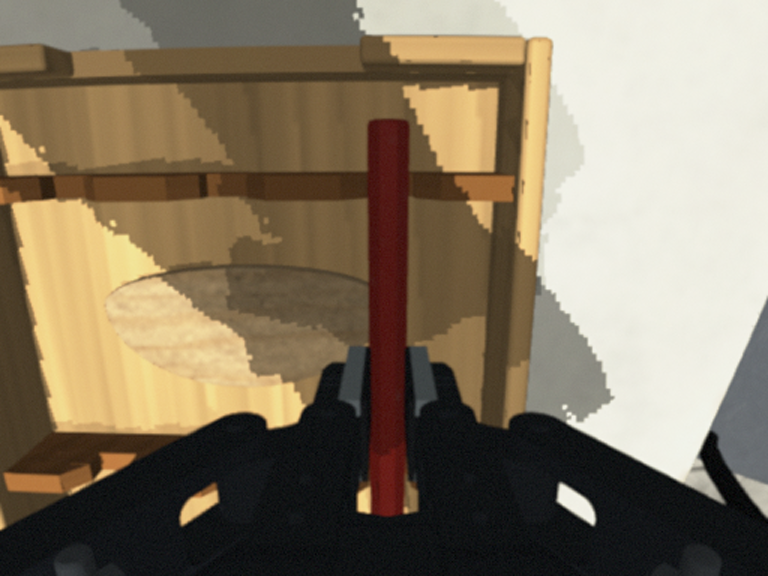

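Run:
```python
from h import *
th=-.1166;c,s=np.cos(th),np.sin(th);R=np.array([[c,-s],[s,c]]);t=np.array([.5583,.2949])
for p,z in [((551,40),.048),((526,82),.048),((514,177),.041),((514,200),.041)]:
    w=pix2w('w7',np.array([p])/1.5,z)[0,:2]; print(p,w.round(4),(R.T@(w-t)).round(4))
for X,z in [((-.122,.103),.048),((-.122,.095),.048),((-.082,.095),.041),((-.074,.095),.041),((-.082,.072),.041),((-.082,.040),.041),((-.082,-.016),.041),((-.082,.016),.041)]:
    print(X,w2pix('w7',np.r_[R@X+t,z])*1.5)
```

```text
(551, 40) [0.4495 0.4112] [-0.1216  0.1029]
(526, 82) [0.4604 0.4033] [-0.1098  0.0962]
(514, 177) [0.4881 0.3997] [-0.082   0.0959]
(514, 200) [0.4953 0.3993] [-0.0747  0.0964]
(-0.122, 0.103) [551.41715736  38.4015664 ]
(-0.122, 0.095) [524.02616177  37.82863516]
(-0.082, 0.095) [511.05273703 176.86792232]
(-0.074, 0.095) [509.60381756 202.11161367]
(-0.082, 0.072) [438.96973052 176.43343159]
(-0.082, 0.04) [338.18717786 176.32242404]
(-0.082, -0.016) [164.78676564 177.51036323]
(-0.082, 0.016) [263.06907061 176.61610191]
```

Call:
{"fn": "send_rows", "kwargs": {"motion": [[[0.0013, 0, -0.0188, 0, 0, 0, 5], [0.0013, 0, -0.0338, 0, 0, 0, 5], [0.0013, 0, -0.0388, 0, 0, 0, 5], [0.0013, 0, -0.0413, 0, 0, 0, 5], [0.0013, 0, -0.0413, 0, 0, 0, 5]]]}}

```text
clock: 13.38
eef_pos: [0.5433, 0.353, 0.0544]
tool_rot: [0.057, 0.998, -0.0, 0.0]
wrist_force: [0.2, -0.1, -0.8]
finger_gap: 0.0098
grip_force: 39.4
```

Scaled: -2 mm / 800 = -0.0025, -1 mm / 800 = -0.0013.

Call:
{"fn": "send_rows", "kwargs": {"motion": [[[0, 0, -0.0013, 0, 0, 0, 5], [0, 0, -0.0025, 0, 0, 0, 5], [0, 0, -0.0025, 0, 0, 0, 5]]]}}

```text
clock: 13.75
eef_pos: [0.5434, 0.3531, 0.053]
tool_rot: [0.057, 0.998, 0.0, 0.0]
wrist_force: [-0.8, -0.5, 4.9]
finger_gap: 0.0098
grip_force: 40.0
```

Scaled: -394 mm / 800 = -0.4925, 150 mm / 800 = 0.1875, 0.3 rad / 3.1416 = 0.0955.

Call:
{"fn": "send_rows", "kwargs": {"motion": [[[0, 0, 0, 0, 0, 0, 26], [0, 0, 0, 0, 0, 0, 26], [0, 0, 0, 0, 0, 0, 26], [0, 0, 0.0313, 0, 0, 0, 26], [0, 0, 0.0875, 0, 0, 0, 26], [0, 0, 0.1625, 0, 0, 0, 26], [-0.0025, -0.075, 0.1875, 0, 0, 0.0159, 40], [-0.0063, -0.15, 0.1875, 0, 0, 0.0318, 40], [-0.01, -0.225, 0.1875, 0, 0, 0.0477, 40], [-0.015, -0.3, 0.1875, 0, 0, 0.0637, 40], [-0.02, -0.375, 0.1875, 0, 0, 0.0796, 40], [-0.025, -0.45, 0.1875, 0, 0, 0.0955, 40], [-0.0275, -0.4925, 0.1625, 0, 0, 0.0955, 40], [-0.0275, -0.4925, 0.1, 0, 0, 0.0955, 40], [-0.0275, -0.4925, 0.0375, 0, 0, 0.0955, 40], [-0.0275, -0.4925, 0.0375, 0, 0, 0.0955, 40], [-0.0275, -0.4925, 0.0375, 0, 0, 0.0955, 40]]]}}

```text
clock: 15.88
eef_pos: [0.5221, -0.041, 0.0838]
tool_rot: [-0.093, 0.996, -0.0, 0.001]
wrist_force: [0.4, 0.3, -0.4]
finger_gap: 0.0403
grip_force: 0.0
```

Run:
```python
from h import *
s=arm.get_state(); print(s['eef_pos'],s['wrist_force'],ty(s['tool_rot']),s['finger_gap'])
snap('wrist','w8')
```

```text
[ 0.52213126 -0.04099502  0.08376062] [ 0.37309999  0.26992064 -0.35411841] 1.7562139698553163 0.04025119337271809
```

View pics/w8.png

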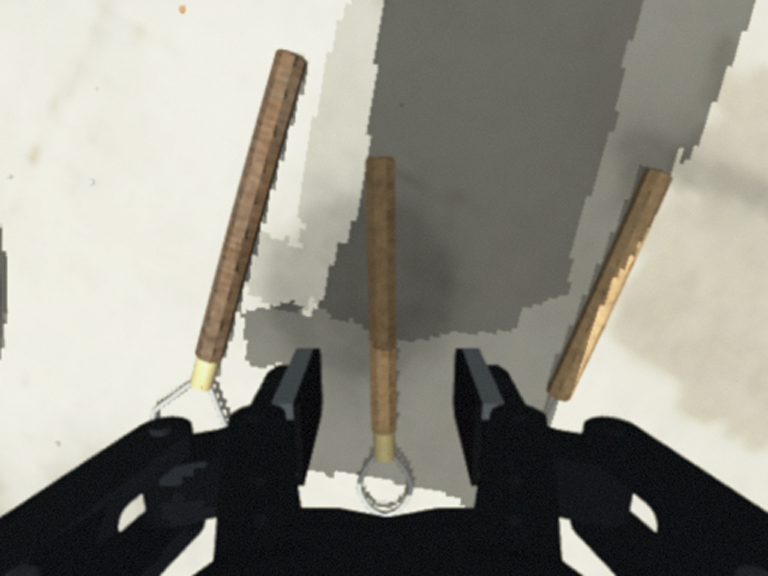

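The pale handle is centred and aligned at x≈383. I'll descend and grip.

Scaled: -55 mm / 800 = -0.0688, -54 mm / 800 = -0.0675.

Call:
{"fn": "send_rows", "kwargs": {"motion": [[[0, 0, -0.0375, 0, 0, 0, 40], [0, 0, -0.0575, 0, 0, 0, 40], [0, 0, -0.065, 0, 0, 0, 40], [0, 0, -0.0675, 0, 0, 0, 30], [0, 0, -0.0688, 0, 0, 0, 8], [0, 0, -0.0688, 0, 0, 0, 5], [0, 0, -0.0688, 0, 0, 0, 5], [0, 0, -0.0688, 0, 0, 0, 5], [0, 0, -0.0688, 0, 0, 0, 5], [0, 0, -0.0688, 0, 0, 0, 5]]], "newtons": 40}}

```text
clock: 17.18
eef_pos: [0.522, -0.0411, 0.0282]
tool_rot: [-0.092, 0.996, -0.0, 0.001]
wrist_force: [-0.9, 0.5, 6.6]
finger_gap: 0.0097
grip_force: 39.8
```

Scaled: 338 mm / 800 = 0.4225, 150 mm / 800 = 0.1875, -0.3 rad / 3.1416 = -0.0955.

Call:
{"fn": "send_rows", "kwargs": {"motion": [[[0, 0, 0.05, 0, 0, 0, 5], [0, 0, 0.1125, 0, 0, 0, 5], [0.0025, 0.0125, 0.1625, 0, 0, 0, 5], [0.0063, 0.0875, 0.1875, 0, 0, -0.0159, 5], [0.0088, 0.1625, 0.1875, 0, 0, -0.0318, 5], [0.0113, 0.2375, 0.1875, 0, 0, -0.0477, 5], [0.0138, 0.3125, 0.1875, 0, 0, -0.0637, 5], [0.0175, 0.3813, 0.1875, 0, 0, -0.0796, 5], [0.0175, 0.4225, 0.1875, 0, 0, -0.0955, 5], [0.0175, 0.4225, 0.1375, 0, 0, -0.0955, 5], [0.0175, 0.4225, 0.0938, 0, 0, -0.0955, 5], [0.0175, 0.4225, 0.0688, 0, 0, -0.0955, 5], [0.0175, 0.4225, 0.0688, 0, 0, -0.0955, 5]]]}}

```text
clock: 18.8
eef_pos: [0.5343, 0.2965, 0.081]
tool_rot: [0.057, 0.998, -0.001, -0.001]
wrist_force: [-0.1, 0.2, 0.2]
finger_gap: 0.0096
grip_force: 39.2
```

Run:
```python
from h import *
s=arm.get_state(); print(s['eef_pos'],s['wrist_force'],ty(s['tool_rot']),s['finger_gap'])
snap('wrist','w9')
```

```text
[0.53425719 0.29645057 0.0809618 ] [-0.05376     0.20956091  0.23573277] 1.4560285001577031 0.009552950698679464
```

View pics/w9.png

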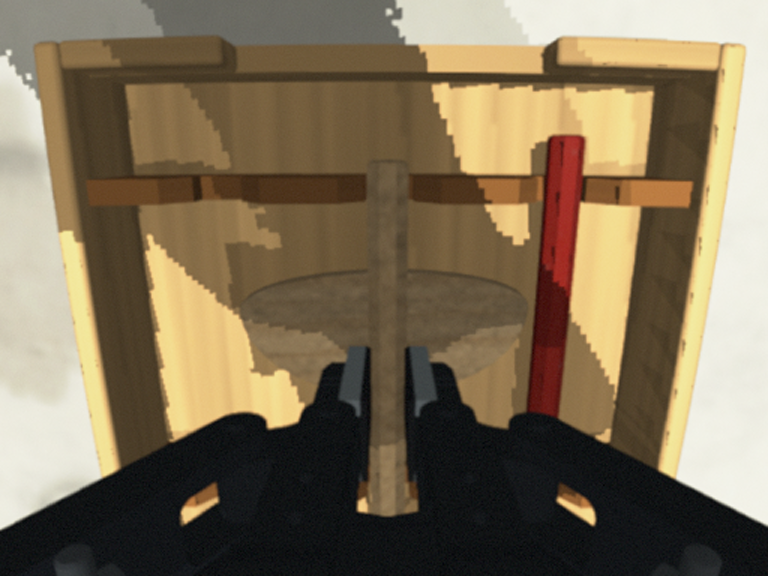

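The red tool is seated in its notch, and the pale tool lines up with the caddy's middle: rim corners at 36 and 745, handle at 388.

Scaled: -30 mm / 800 = -0.0375, -29 mm / 800 = -0.0363.

Call:
{"fn": "send_rows", "kwargs": {"motion": [[[0, 0, -0.0188, 0, 0, 0, 5], [0, 0, -0.03, 0, 0, 0, 5], [0, 0, -0.035, 0, 0, 0, 5], [0, 0, -0.0363, 0, 0, 0, 5], [0, 0, -0.0375, 0, 0, 0, 5], [0, 0, -0.0375, 0, 0, 0, 5]]]}}

```text
clock: 19.6
eef_pos: [0.5353, 0.297, 0.0529]
tool_rot: [0.057, 0.998, 0.0, 0.0]
wrist_force: [-2.8, -0.7, 4.3]
finger_gap: 0.0094
grip_force: 39.7
```

Scaled: -398 mm / 800 = -0.4975, 150 mm / 800 = 0.1875, -0.03 rad / 3.1416 = -0.0095.

Call:
{"fn": "send_rows", "kwargs": {"motion": [[[0, 0, 0, 0, 0, 0, 26], [0, 0, 0, 0, 0, 0, 26], [0, 0, 0, 0, 0, 0, 26], [0, 0, 0.0313, 0, 0, 0, 26], [0, 0, 0.0875, 0, 0, 0, 26], [0, 0, 0.1625, 0, 0, 0, 26], [-0.0063, -0.075, 0.1875, 0, 0, 0, 40], [-0.0125, -0.15, 0.1875, 0, 0, 0, 40], [-0.0188, -0.225, 0.1875, 0, 0, -0.0032, 40], [-0.025, -0.3, 0.1875, 0, 0, -0.0064, 40], [-0.0313, -0.375, 0.1875, 0, 0, -0.0095, 40], [-0.0375, -0.45, 0.1875, 0, 0, -0.0095, 40], [-0.045, -0.4975, 0.1625, 0, 0, -0.0095, 40], [-0.045, -0.4975, 0.1, 0, 0, -0.0095, 40], [-0.045, -0.4975, 0.0375, 0, 0, -0.0095, 40], [-0.045, -0.4975, 0.0375, 0, 0, -0.0095, 40], [-0.045, -0.4975, 0.0375, 0, 0, -0.0095, 40]]]}}

```text
clock: 21.72
eef_pos: [0.5001, -0.1011, 0.0838]
tool_rot: [0.072, 0.997, -0.0, 0.001]
wrist_force: [-0.0, -0.3, 0.6]
finger_gap: 0.04
grip_force: 0.0
```

Run:
```python
from h import *
s=arm.get_state(); print(s['eef_pos'],s['wrist_force'],ty(s['tool_rot']),s['finger_gap'])
snap('wrist','w10',1)
```

```text
[ 0.50012866 -0.10108965  0.08375366] [-0.01407198 -0.31413437  0.57902416] 1.4262662671432786 0.04004348243794652
```

View pics/w10.png

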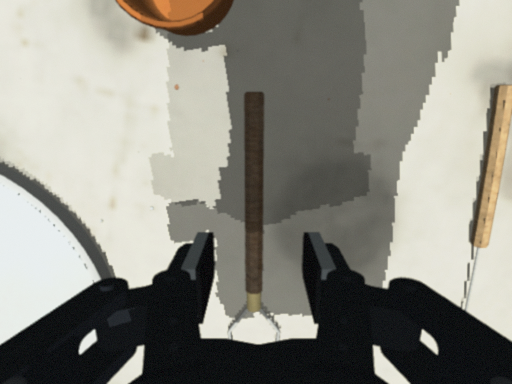

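The dark handle is centred at x≈255 and aligned. I'll grip it.

Scaled: -55 mm / 800 = -0.0688, -54 mm / 800 = -0.0675.

Call:
{"fn": "send_rows", "kwargs": {"motion": [[[0, 0, -0.0375, 0, 0, 0, 40], [0, 0, -0.0575, 0, 0, 0, 40], [0, 0, -0.065, 0, 0, 0, 40], [0, 0, -0.0675, 0, 0, 0, 30], [0, 0, -0.0688, 0, 0, 0, 8], [0, 0, -0.0688, 0, 0, 0, 5], [0, 0, -0.0688, 0, 0, 0, 5], [0, 0, -0.0688, 0, 0, 0, 5], [0, 0, -0.0688, 0, 0, 0, 5], [0, 0, -0.0688, 0, 0, 0, 5]]], "newtons": 40}}

```text
clock: 23.02
eef_pos: [0.5, -0.1011, 0.0282]
tool_rot: [0.072, 0.997, -0.0, 0.001]
wrist_force: [-0.5, 0.5, 5.7]
finger_gap: 0.0094
grip_force: 39.8
```

Scaled: 343 mm / 800 = 0.4288, 310 mm / 800 = 0.3875, 0.028 rad / 3.1416 = 0.0089.

Call:
{"fn": "send_rows", "kwargs": {"motion": [[[0, 0, 0.05, 0, 0, 0, 5], [0, 0, 0.1125, 0, 0, 0, 5], [0.0025, 0.0125, 0.1625, 0, 0, 0, 5], [0.0063, 0.0875, 0.1875, 0, 0, 0.0032, 5], [0.0125, 0.1625, 0.1875, 0, 0, 0.0064, 5], [0.02, 0.2375, 0.1875, 0, 0, 0.0089, 5], [0.0275, 0.3125, 0.1875, 0, 0, 0.0089, 5], [0.0325, 0.3875, 0.1875, 0, 0, 0.0089, 5], [0.0375, 0.4288, 0.1875, 0, 0, 0.0089, 5], [0.0375, 0.4288, 0.1375, 0, 0, 0.0089, 5], [0.0375, 0.4288, 0.0938, 0, 0, 0.0089, 5], [0.0375, 0.4288, 0.0688, 0, 0, 0.0089, 5], [0.0375, 0.4288, 0.0625, 0, 0, 0.0089, 5], [0.0375, 0.4288, 0.0625, 0, 0, 0.0089, 5]]]}}

```text
clock: 24.78
eef_pos: [0.5295, 0.242, 0.0777]
tool_rot: [0.058, 0.998, 0.0, 0.0]
wrist_force: [0.9, 0.5, 0.2]
finger_gap: 0.0097
grip_force: 39.2
```

Scaled: -25 mm / 800 = -0.0313, -24 mm / 800 = -0.03.

Call:
{"fn": "send_rows", "kwargs": {"motion": [[[0, 0, -0.015, 0, 0, 0, 5], [0, 0, -0.025, 0, 0, 0, 5], [0, 0, -0.0288, 0, 0, 0, 5], [0, 0, -0.03, 0, 0, 0, 5], [0, 0, -0.0313, 0, 0, 0, 5], [0, 0, -0.0313, 0, 0, 0, 5]]]}}

```text
clock: 25.52
eef_pos: [0.529, 0.2419, 0.0531]
tool_rot: [0.058, 0.998, -0.0, 0.0]
wrist_force: [-2.9, -1.1, 8.5]
finger_gap: 0.0096
grip_force: 40.1
```

Scaled: 230 mm / 800 = 0.2875, 190 mm / 800 = 0.2375.

Call:
{"fn": "send_rows", "kwargs": {"motion": [[[0, 0, 0, 0, 0, 0, 26], [0, 0, 0, 0, 0, 0, 26], [0, 0, 0, 0, 0, 0, 26], [0, 0, 0.0313, 0, 0, 0, 26], [0, 0, 0.0875, 0, 0, 0, 26], [0, 0, 0.1625, 0, 0, 0, 26], [0.0375, 0.0125, 0.2375, 0, 0, 0, 26], [0.075, 0.0375, 0.2875, 0, 0, 0, 26], [0.1375, 0.0625, 0.2875, 0, 0, 0, 26], [0.1625, 0.0625, 0.2875, 0, 0, 0, 26], [0.1625, 0.0625, 0.2875, 0, 0, 0, 26], [0.1625, 0.0625, 0.2875, 0, 0, 0, 26]]]}}

```text
clock: 27.02
eef_pos: [0.6586, 0.2918, 0.2821]
tool_rot: [0.058, 0.998, -0.0, -0.0]
wrist_force: [0.1, 0.3, -0.6]
finger_gap: 0.026
grip_force: 0.0
```

Run:
```python
from h import *
s=arm.get_state(); print(s['eef_pos'],s['wrist_force'],ty(s['tool_rot']),s['finger_gap'])
snap('wrist','w11'); snap('top','top2')
```

```text
[0.65860767 0.29178905 0.28209936] [ 0.05534939  0.30013378 -0.62210214] 1.4538911908263419 0.02603429073111982
```

View pics/w11.png

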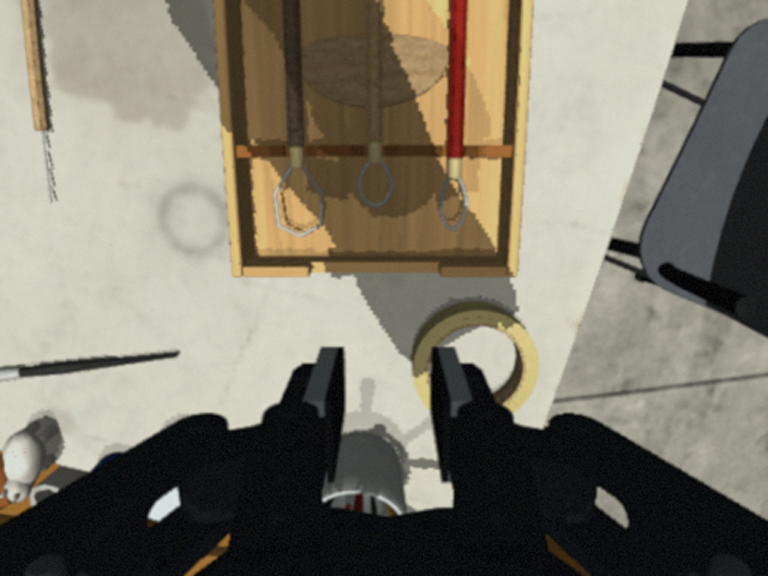

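Each loop hangs in the roomy end. Left to right in this robot-facing view they run wide (tip 300,236), medium (375,206), narrow (454,230), and the handles sit in the notches. Next I check seating numerically.

Run:
```python
from h import *
th=-.1166;c,s=np.cos(th),np.sin(th);R=np.array([[c,-s],[s,c]]);t=np.array([.5583,.2949])
for n,p,L in [('wide',(300,236),.0945),('med',(375,206),.0805),('nar',(454,230),.093)]:
    w=R.T@(pix2w('w11',np.array([p])/1.5,.031)[0,:2]-t); print(n,'tip',w.round(4),'origin x',w[0]-L)
for n,p in [('wide col',(296,148)),('wide top',(291,0)),('med col',(375,144)),('med top',(376,0)),('nar col',(456,157)),('nar top',(458,0))]:
    print(n,(R.T@(pix2w('w11',np.array([p])/1.5,.033)[0,:2]-t)).round(4))
a=cv2.cvtColor(np.load('pics/top0.npz')['im'],6).astype(float);b=cv2.cvtColor(np.load('pics/top2.npz')['im'],6).astype(float)
D=np.abs(a-b)
for n,(x0,y0,x1,y1) in dict(kidney=(310,230,355,256),needle=(205,203,222,260),brush=(195,158,265,172)).items(): print(n,D[y0:y1,x0:x1].mean().round(1),D[y0:y1,x0:x1].max())
```

```text
wide tip [ 0.0949 -0.0544] origin x 0.0004452484151758057
med tip [0.073  0.0011] origin x -0.007467836581419002
nar tip [0.0906 0.0591] origin x -0.002425927247569931
wide col [ 0.0319 -0.0543]
wide top [-0.0647 -0.054 ]
med col [0.0294 0.0014]
med top [-0.0642  0.0026]
nar col [0.0382 0.0586]
nar top [-0.0644  0.0571]
kidney 19.5 29.0
needle 20.6 28.0
brush 19.9 27.0
```

```bash
python3 -c "
from bench import arm; print(arm.sign_off())"
```

```text
the job is handed in; nothing more can be done
None
```

I packed the rib and the three loop tools into the caddy and handed the job in at about 27 s of the 99 s. My last measurements put each loop tool in its own notch and within tolerance. The kidney, needle tool and brush showed no sign of having moved. The hand-in gave no verdict.

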